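# Set the drag screw of a scan turntable

### The job

Two small turntables stand on the scanning desk; set the drag of the one that carries the pink-purple flanged sleeve. Turn its orange winged screw clockwise until it bottoms, then back it off an eighth of a turn and let go. Leave the sleeve standing where it is and do not turn the screw of the other turntable, the one with the brown ribbed insulator.

Things in the scene. Friction and masses are not known exactly. Their poses are not given: they have to be found in the camera images.
- drag_screw (a joint): angle in rad by which the screw to set is backed off: 0 = bottomed, a hard stop; grows counterclockwise seen from above, 2.6 at most; an eighth of a turn is 0.785. Starts at 1.0 to 1.4, stays where left, takes 0.05 N m to turn (grip with 20 N or more), does not rise or sink. Bottomed, the white end of its wing points at the red dot on its dial; the white ticks are an eighth of a turn apart.
- drag_screw_grip (a point): where to grip that screw: on its vertical axis, 66 mm above the desk, in an orange upright wing 46 mm long, 14 mm thick, 36 mm tall, one end white, over a black dial 76 mm across. The point is 12 mm below the wing's top, 30 mm above the dial. z is up; x runs along the wing to its white end and turns with the screw; close the fingers along y, across the 14 mm.
- sleeve: pink-purple metal sleeve, 52 mm tall, 50 mm across, foot flange 72 mm, loose and upright near the middle of the blue plate of the turntable to set; origin under its centre, z up. Both turntables: fixed grey base 270 x 140 x 30 mm, round blue plate 130 mm across, top 45 mm above the desk, its centre 145 mm from the screw's axis on the red dot's side.
- other_screw_tip (a point): white end of the wing of the other turntable's screw, 20 mm off that screw's axis and 66 mm above the desk; that turntable carries a brown ribbed insulator 50 mm tall and is to be left alone.

How it is judged:
By the outcome, as a careful person would: the job done as asked, in the order asked, and still so for the second after the job is handed in, with the robot touching nothing.
It also fails if it takes over 38 s, if anything falls off the work surface, if the arm or the gripper's body presses on something with over 40 N, if the wrist force passes 120 N, or if a joint passes its speed limit or range.

### The arm

A 7-joint arm with a two-finger parallel gripper is mounted at the origin on the work surface. World frame = base frame: x ahead of the robot, y to its left, z up, the work surface at z = 0. Lengths are in mm, angles in degrees, forces in N, time in s.
With the tool pointing down it reaches from about 375 to 925 mm from the base axis. Payload 3.1 kg.
Tool frame: the origin (TCP) lies on the front face of the gripper's body, between the roots of the fingers; the fingertips stand 73 mm ahead of it and the grasp point (between the pads) lies 54 mm ahead of it; z points along the fingers, y is the line along which they close (so a half turn about z gives the same grasp; the last joint's range is limited). The gripper opens to 85 mm and grips with 20 to 120 N. Pads are 22 mm wide; open, the fingers measure 114 mm over their backs; the gripper's body (76 mm by 85 mm) begins 54 mm behind the grasp point. The pads swing forward as they close: fully open they stand 13 mm farther back than shut.
Start: joints at [-78.598, 21.939, 2.515, 91.553, -1.026, 66.532, -2.859], TCP at [190.079, 621.59, 303.869] pointing down, gripper open.
Joint ranges: [-149.38, 149.38], [-23.57, 123.04], [-84.95, 90], [0, 143.3], [-89.99, 269.99], [3.08, 112.72], [-163.45, 163.45]. Speed limits (degrees/s): [159.86, 159.86, 180, 180, 180, 180, 180].

### API

Orientations are given as [roll, pitch, yaw] about the fixed x, y, z axes, in that order (R = Rz(yaw) Ry(pitch) Rx(roll)).
In Python, from rig import sense, read_camera, job_done gives the robot as it stands.
- The arm moves only by the tool arm_command, never from a script. Its argument "commands" is a list of rows, each a list of 3 entries, a list of its own where there are three numbers: the turn, a rotation vector about the tool's x, y, z in degrees, then the shift along the tool's x, y, z in mm, then the opening, from 0 (shut) to 1 (fully open). A call has 1 to 20 rows; each row shifts and turns the commanded pose from where the row before left it, along the tool's axes as they then stand; what a row does not reach is not made up. A row lasts 1/12 s, in which the tool goes at most 41.7 mm and 7.16 degrees, less where a joint would pass 70% of its speed; a pose out of reach is approached as far as the arm can. A call is refused whole if a number of a shift passes 41.7 or a number of a turn 7.16, either way. A call with a gripper value outside its range is refused whole. The fingers move at their own pace and stop on an object; "grip_force" is the grip in N (left out, the last holds). Time passes only in rows, so rows that do not move let the fingers close. It gives the time, the measured TCP pose, the force, the opening and the grip force at its end, in the units of the state.
- sense(): the state, without advancing time (a new reading comes with each control period).
- read_camera(name): name is "side" or "top"; returns a dict with "color" (400x640x3 uint8, red, green, blue), "vfov" (degrees; the focal length in pixels is half the picture's height over the tangent of half this angle, whatever the lens; pixels are square), "cx", "cy" (the principal point, pixels), "rvec" (rotation vector, rad) and "tvec" (3), from world to camera coordinates, as OpenCV has them. Camera axes: x right, y down, z forward; pixel columns grow to the right and rows downward; lengths in mm; the calibration is good to about 2 mm. A picture is of the moment at which its call begins. There is no depth.
- job_done(): hands the job in; it is judged then, once.
The state is a dict: "clock": time; "qpos": joint angles; "dq": joint speeds; "joint_efforts": joint torques, N m; "eef_pos": TCP position; "ee_rot": TCP orientation; "ft_force": force on the tool from outside, world axes, zero at the start; "torque": the same for the moment, N m; "finger_gap": finger opening in mm; "gripper_force": force on a finger pad.
Only numpy, scipy, OpenCV 4.12 (cv2) and the standard library are available. Lean on these libraries where they do the work, as an engineer would, in place of code of your own. Each camera call takes 0.05 s, during which the arm holds its last target. There are 200 camera calls.

## Working session

There is one attempt and no reset: what is moved stays moved. The work goes in short steps, Python scripts to look and compute and a tool call to move; the robot and the scene stay as the last step left them, time stands still between calls to the robot, and variables do not carry over. Pictures are saved under pics/ and viewed, at most 10 in all, crops included, and the job is handed in when it is done.

Besides the shell and the picture viewer there is one more tool, called after ">>>" as a command line: name --argument value ..., lists and objects as JSON in quotes. arm_command: Moves the arm, as the interface text tells. Its arguments: {"type":"object","properties":{"commands":{"type":"array","items":{"type":"array"}},"grip_force":{"type":"number"}},"required":["commands"]}

```bash
mkdir -p pics; python3 - <<'E'
from rig import sense, read_camera
import cv2
for n in("top","side"):
    c=read_camera(n); cv2.imwrite(f"pics/{n}0.png",c["color"][:,:,::-1]); print(n,c["vfov"],c["cx"],c["cy"],c["rvec"],c["tvec"])
s=sense(); print(s)
E
```

```text
top 50.31795948336749 320.8000129302356 200.0398396855929 [ 2.21022742 -2.19988272  0.03107864] [ -28.4574276   553.02711698 1076.07663222]
side 56.786556783465386 320.1357540906719 199.33456111754214 [ 2.40848576 -0.29760111  0.09149843] [-540.46662903  142.90996273  658.27348309]
{'clock': 0.1, 'qpos': array([-78.59757443,  21.98705591,   2.51034873,  91.64177491,
        -1.02617833,  66.53451729,  -2.8581709 ]), 'dq': array([ 0.04591656, -0.08917622,  0.03856762, -0.22446491, -0.01265467,
        0.11854777,  0.0029494 ]), 'joint_efforts': array([ 2.53541744e-03, -4.34729433e+01,  1.02927759e+00, -2.50451946e+01,
        1.08288828e-02,  5.54169528e-03, -1.19934961e-05]), 'eef_pos': array([189.87766314, 620.90755035, 302.6009292 ]), 'ee_rot': array([-1.79859252e+02,  6.33704844e-03,  1.63000465e+02]), 'ft_force': array([-0.14397039,  0.62790104, -0.67201905]), 'torque': array([-0.03306922, -0.02548493,  0.02094679]), 'gripper_force': 0.0, 'finger_gap': 85.33854289181137}
```

View pics/top0.png

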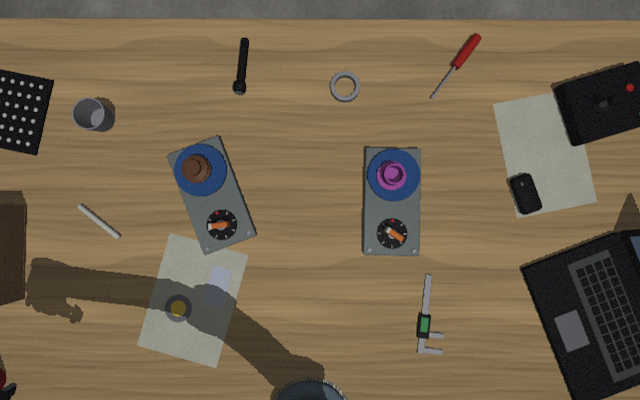

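View pics/side0.png

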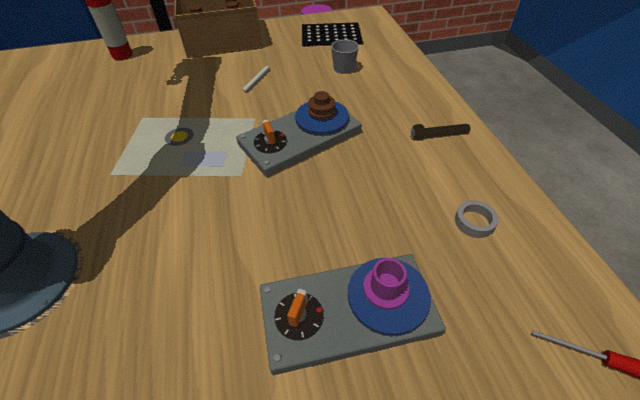

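The top view shows the sleeve turntable with plate at (392,174) and screw at (392,234); the other is at (200,169)/(222,225). In the side view the target screw is at (298,308), red dot at (319,310). Next I'll measure.

```bash
cat > h.py <<'E'
import numpy as np, cv2
from rig import sense, read_camera
def cam(n):
    c=read_camera(n); f=200/np.tan(np.radians(c["vfov"]/2))
    c["K"]=np.array([[f,0,c["cx"]],[0,f,c["cy"]],[0,0,1]]); c["R"]=cv2.Rodrigues(np.array(c["rvec"]))[0]; c["t"]=np.array(c["tvec"]); return c
def ray(c,p):
    return -c["R"].T@c["t"], c["R"].T@np.linalg.inv(c["K"])@np.array([p[0],p[1],1.])
def plane(c,p,z):
    o,d=ray(c,p); return o+d*(z-o[2])/d[2]
def proj(c,P): q=c["K"]@(c["R"]@np.array(P,float)+c["t"]); return q[:2]/q[2]
def tri(c1,p1,c2,p2):
    Ps=[c["K"]@np.c_[c["R"],c["t"]] for c in(c1,c2)]
    X=cv2.triangulatePoints(Ps[0],Ps[1],np.array(p1,float),np.array(p2,float))[:,0]; X=X[:3]/X[3]
    return X,[np.round(proj(c,X)-p,1) for c,p in((c1,p1),(c2,p2))]
def mask(c,lo,hi,roi):
    h=cv2.cvtColor(c["color"],cv2.COLOR_RGB2HSV); m=cv2.inRange(h,np.array(lo),np.array(hi))
    o=np.zeros_like(m); x0,y0,x1,y1=roi; o[y0:y1,x0:x1]=m[y0:y1,x0:x1]; return o
def cen(m):
    M=cv2.moments(m,True); return np.array([M["m10"],M["m01"]])/M["m00"]
E
python3 - <<'E'
from h import *
T=cam("top");S=cam("side")
rt=(372,214,412,254); rs=(270,285,328,345)
ot=mask(T,(5,150,120),(18,255,255),rt); os_=mask(S,(5,150,120),(18,255,255),rs)
for n,m in(("t",ot),("s",os_)): print(n,m.sum()//255,cen(m),cv2.minAreaRect(cv2.findNonZero(m)))
X,e=tri(T,cen(ot),S,cen(os_)); print("orange",X,e)
for c,r in((T,rt),(S,rs)):
    rd=mask(c,(0,150,100),(4,255,255),r)|mask(c,(174,150,100),(180,255,255),r)
    w=mask(c,(0,0,150),(180,70,255),r)
    print("red",rd.sum()//255, cen(rd) if rd.any() else 0)
    n,l,st,ce=cv2.connectedComponentsWithStats(w)
    for i in range(1,n): print(" white",st[i,4],ce[i],plane(c,ce[i],36)[:2])
pt=mask(T,(140,60,60),(172,255,255),(360,140,425,210)); ps=mask(S,(140,60,60),(172,255,255),(340,240,440,340))
print("sleeve",*[cv2.boundingRect(p) for p in(pt,ps)])
bt=mask(T,(100,120,40),(125,255,255),(360,140,425,210)); bs=mask(S,(100,120,40),(125,255,255),(340,240,440,340))
et,es=[cv2.fitEllipse(cv2.convexHull(cv2.findNonZero(b))) for b in(bt,bs)]
print(et,es,tri(T,et[0],S,es[0]),plane(T,et[0],45))
a=cv2.resize(T["color"][214:254,372:412],(400,400),interpolation=2);b=cv2.resize(S["color"][285:345,270:330],(400,400),interpolation=2)
cv2.imwrite("pics/crop0.png",np.hstack([a,b])[:,:,::-1])
E
```

```text
t 80 [396.225 235.175] ((396.2307434082031, 235.15383911132812), (14.97690486907959, 4.992301940917969), 33.69007110595703)
s 216 [295.48611111 305.33796296] ((295.4310607910156, 305.32757568359375), (8.66622543334961, 25.473451614379883), 23.198591232299805)
orange [ 469.20040709 -205.87374031   77.36133508] [array([ 0. , -0.4]), array([-0.8,  0.1])]
red 8 [391.875 220.125]
 white 12 [388.33333333 229.83333333] [ 479.29988067 -193.46779669]
red 20 [318.5 309.5]
 white 28 [300.96428571 291.32142857] [ 484.80506798 -165.03022335]
 white 2 [295.  294.5] [ 474.39743021 -168.121058  ]
 white 3 [281.         303.33333333] [ 450.04667705 -177.51834379]
 white 2 [276.5 319. ] [ 438.99734312 -201.07770112]
 white 3 [315.         324.33333333] [ 494.24618825 -223.60032174]
 white 1 [286. 332.] [ 449.51605031 -224.45354436]
 white 2 [302.  332.5] [ 472.56748001 -231.02156961]
sleeve (377, 161, 29, 29) (363, 258, 47, 52)
((393.30535888671875, 174.46914672851562), (51.40492248535156, 52.087852478027344), 120.77167510986328) ((388.52313232421875, 296.17559814453125), (74.55638885498047, 83.65719604492188), 116.80814361572266) (array([ 617.69142013, -206.41823379,   34.11108714]), [array([ 0.1, -0.3]), array([-0.7,  0. ])]) [ 615.91703483 -204.32131842   45.        ]
```

View pics/crop0.png

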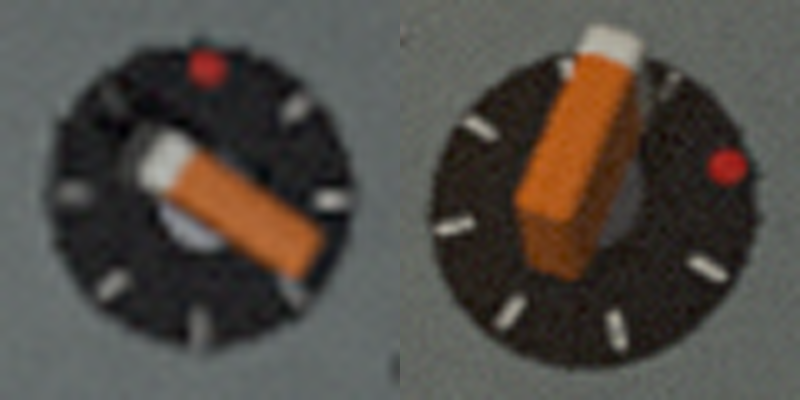

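The crop shows the wing's white end on the left-upper side (top view), about 55° counterclockwise from the red dot. Wing top runs (150,155)–(312,260) in the top crop and (212,35)–(145,205) in the side crop.

```bash
python3 - <<'E'
from h import *
T=cam("top");S=cam("side")
t=lambda u,v:np.array([372+u/10-.45,214+v/10-.45]); s=lambda u,v:np.array([270+u*.15-.43,285+v*.15-.43])
A,ea=tri(T,t(150,155),S,s(212,35));B,eb=tri(T,t(312,260),S,s(145,205)); print(A,ea,B,eb,"mid",(A+B)/2,"len",np.linalg.norm(A-B))
for c,a,b in((T,t(150,155),t(312,260)),(S,s(212,35),s(145,205))):
    a,b=plane(c,a,78),plane(c,b,78); d=a-b; print("z78 mid",(a+b)/2,"len",np.linalg.norm(d),"dir",np.degrees(np.arctan2(d[1],d[0])))
C=[]
for c,r in((T,(372,214,412,254)),(S,(270,280,328,345))):
    m=mask(c,(0,0,0),(180,255,75),r)
    m=max(cv2.findContours(m,0,1)[0],key=cv2.contourArea); e=cv2.fitEllipse(cv2.convexHull(m)); C.append(e[0]); print("dial",e,plane(c,e[0],36))
print(tri(T,C[0],S,C[1]))
r1,r2=(391.9,220.1),(318.5,309.5); print("red",plane(T,r1,36),plane(S,r2,36),tri(T,r1,S,r2))
E
```

```text
[ 483.16298203 -183.08527162   75.67495327] [array([ 0. , -0.2]), array([-0.4,  0. ])] [ 459.70078534 -220.7425001    81.01253801] [array([ 0.1, -0.6]), array([-1.4,  0.1])] mid [ 471.43188369 -201.91388586   78.34374564] len 44.688156601924476
z78 mid [ 470.40735306 -201.89801361   78.        ] len 45.727736748319266 dir 57.27870504149372
z78 mid [ 472.65812734 -202.05254469   78.        ] len 41.61619860506147 dir 58.05165218259307
dial ((391.4947204589844, 233.11624145507812), (30.270158767700195, 31.107667922973633), 118.0760726928711) [ 471.22523076 -201.28924197   36.        ]
dial ((298.7190856933594, 315.98291015625), (47.509803771972656, 50.32797622680664), 63.632503509521484) [ 472.97547662 -204.68209289   36.        ]
(array([ 471.91875995, -202.24327922,   30.94061837]), [array([ 0.1, -0.4]), array([-0.8,  0.1])])
red [ 503.41619072 -202.30310619   36.        ] [ 504.94614357 -201.91807535   36.        ] (array([ 504.04445835, -202.24113914,   37.03976827]), [array([ 0. , -0.2]), array([-0.5,  0. ])])
```

>>> arm_command --commands '[[[0,0,0],[-10,-8,0],1],[[0,0,0],[-20,-16,0],1],[[0,0,0],[-28,-22,0],1],[[0,0,0],[-28,-22,0],1],[[0,0,0],[-28,-22,0],1],[[0,0,0],[-28,-22,0],1],[[0,0,0],[-28,-22,0],1],[[0,0,0],[-28,-22,0],1],[[0,0,0],[-28,-22,0],1],[[0,0,0],[-28,-22,0],1],[[0,0,0],[-28,-22,0],1],[[0,0,0],[-28,-22,0],1],[[0,0,0],[-28,-22,0],1],[[0,0,0],[-19,-13,0],1]]'

```text
clock: 1.47
eef_pos: [451.8, 244.9, 304.2]
ee_rot: [-180.0, 0.1, 162.7]
ft_force: [0.3, 0.2, 0.2]
finger_gap: 85.4
gripper_force: 0.0
```

>>> arm_command --commands '[[[0,0,0],[-12,-32,0],1],[[0,0,0],[-13,-36,0],1],[[0,0,0],[-13,-36,0],1],[[0,0,0],[-13,-36,0],1],[[0,0,0],[-13,-36,0],1],[[0,0,0],[-13,-36,0],1],[[0,0,0],[-13,-36,0],1],[[0,0,0],[-13,-36,0],1],[[0,0,0],[-13,-36,0],1],[[0,0,0],[-13,-36,0],1],[[0,0,0],[-13,-36,0],1],[[0,0,0],[-10,-30,0],1],[[0,0,0],[0,0,0],1],[[0,0,0],[0,0,0],1]]'

```text
clock: 2.63
eef_pos: [470.4, -200.8, 304.1]
ee_rot: [-180.0, 0.0, 162.6]
ft_force: [0.2, 0.8, -0.3]
finger_gap: 85.7
gripper_force: 0.0
```

>>> arm_command --commands '[[[0,0,7],[0,0,0],1],[[0,0,7],[0,0,0],1],[[0,0,7],[0,0,0],1],[[0,0,7],[0,0,0],1],[[0,0,7],[0,0,0],1],[[0,0,7],[0,0,0],1],[[0,0,7],[0,0,0],1],[[0,0,7],[0,0,0],1],[[0,0,7],[0,0,0],1],[[0,0,7],[0,0,0],1],[[0,0,7],[0,0,0],1],[[0,0,7],[0,0,0],1],[[0,0,7],[0,0,0],1],[[0,0,7],[0,0,0],1],[[0,0,7],[0,0,0],1],[[0,0,0.5],[0,0,0],1],[[0,0,0],[0,0,0],1],[[0,0,0],[0,0,0],1],[[0,0,0],[0,0,0],1]]'

```text
clock: 4.22
eef_pos: [471.8, -197.1, 303.8]
ee_rot: [-180.0, -0.0, 57.6]
ft_force: [0.8, -0.1, 0.0]
finger_gap: 85.2
gripper_force: 0.0
```

>>> arm_command --commands '[[[0,0,0],[-4.5,2.5,20],1],[[0,0,0],[0,0,35],1],[[0,0,0],[0,0,35],1],[[0,0,0],[0,0,30],1],[[0,0,0],[0,0,18],1],[[0,0,0],[0,0,0],1],[[0,0,0],[0,0,0],1],[[0,0,0],[0,0,0],1]]'

```text
clock: 4.88
eef_pos: [472.5, -203.3, 167.1]
ee_rot: [179.9, -0.0, 57.5]
ft_force: [0.2, -0.3, 0.1]
finger_gap: 85.2
gripper_force: 0.0
```

```bash
python3 - <<'E'
from h import *
T=cam("top");S=cam("side")
a=cv2.resize(T["color"][190:270,342:442],(400,320),interpolation=2);b=cv2.resize(S["color"][215:345,230:392],(400,320),interpolation=2)
cv2.imwrite("pics/crop1.png",np.hstack([a,b])[:,:,::-1]); s=sense(); print(s["eef_pos"],s["ee_rot"],s["qpos"])
E
```

```text
[ 472.95023809 -203.35228261  167.71915541] [ 1.79796286e+02 -8.80203786e-02  5.75148363e+01] [-22.02830628  23.3547014   47.8198702  118.21274957 -23.41883673
  47.85133747   7.00236912]
```

View pics/crop1.png

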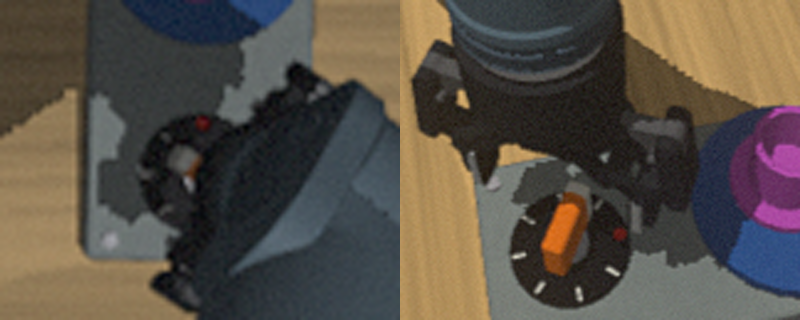

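The fingers straddle the wing, with the sleeve clear of them. Descending and closing.

>>> arm_command --commands '[[[0,0,0],[0,-1.5,10],1],[[0,0,0],[0,0,15],1],[[0,0,0],[0,0,15],1],[[0,0,0],[0,0,7],1],[[0,0,0],[0,0,0],1],[[0,0,0],[0,0,0],1]]'

```text
clock: 5.48
eef_pos: [470.3, -202.0, 118.9]
ee_rot: [-180.0, 0.0, 57.5]
ft_force: [0.5, -0.0, 0.7]
finger_gap: 85.2
gripper_force: 0.0
```

>>> arm_command --commands '[[[0,0,0],[0,0,0],0.5],[[0,0,0],[0,0,0],0.4],[[0,0,0],[0,0,0],0.3],[[0,0,0],[0,0,0],0.2],[[0,0,0],[0,0,0],0.1],[[0,0,0],[0,0,0],0],[[0,0,0],[0,0,0],0],[[0,0,0],[0,0,0],0],[[0,0,0],[0,0,0],0],[[0,0,0],[0,0,0],0]]' --grip_force 35

```text
clock: 6.32
eef_pos: [472.0, -202.8, 119.6]
ee_rot: [179.7, -0.0, 57.5]
ft_force: [5.4, -3.3, -2.0]
finger_gap: 13.3
gripper_force: 40.4
```

```bash
python3 -c "
from rig import sense
s=sense()
for k in('eef_pos','ee_rot','qpos','ft_force','torque','finger_gap','gripper_force'):print(k,s[k])"
```

```text
eef_pos [ 471.98055152 -202.8041287   119.56417583]
ee_rot [ 1.79746705e+02 -6.35685029e-03  5.74893039e+01]
qpos [-18.33586997  28.07694135  43.6463069  119.43052273 -28.4663516
  42.85211139  10.82824242]
ft_force [ 5.42734815 -3.2773341  -1.97943444]
torque [-0.44498336 -0.86787386 -0.04874777]
finger_gap 13.292231899582443
gripper_force 40.351327657699585
```

>>> arm_command --commands '[[[0,0,3],[0,1.5,0],0],[[0,0,5],[0,0,0],0],[[0,0,5],[0,0,0],0],[[0,0,5],[0,0,0],0],[[0,0,5],[0,0,0],0],[[0,0,5],[0,0,0],0],[[0,0,5],[0,0,0],0],[[0,0,5],[0,0,0],0],[[0,0,5],[0,0,0],0],[[0,0,5],[0,0,0],0],[[0,0,2],[0,0,0],0],[[0,0,0],[0,0,0],0],[[0,0,0],[0,0,0],0],[[0,0,0],[0,0,0],0]]'

```text
clock: 7.48
eef_pos: [471.8, -202.4, 119.5]
ee_rot: [-179.9, -0.0, 7.5]
ft_force: [0.3, 0.6, 5.4]
finger_gap: 12.9
gripper_force: 41.4
```

```bash
python3 -c "
from rig import sense
s=sense()
for k in('eef_pos','ee_rot','qpos','ft_force','torque','finger_gap','gripper_force'):print(k,s[k])"
```

```text
eef_pos [ 471.84997484 -202.36937664  119.52116674]
ee_rot [-1.79900015e+02 -2.13000496e-02  7.49828732e+00]
qpos [-26.89577241  33.73593613  55.22713842 119.59983873 -38.93187201
  46.74817261 -30.27397619]
ft_force [0.25388712 0.60855499 5.39435447]
torque [ 0.08153681 -0.15941224 -0.06078247]
finger_gap 12.860555341471928
gripper_force 41.41266703605652
```

>>> arm_command --commands '[[[0,0,2],[0,0,0],0],[[0,0,2],[0,0,0],0],[[0,0,1],[0,0,0],0],[[0,0,0],[0,0,0],0],[[0,0,0],[0,0,0],0]]'

```text
clock: 7.9
eef_pos: [471.8, -202.3, 119.5]
ee_rot: [-179.9, -0.0, 2.5]
ft_force: [0.8, 1.1, 5.4]
finger_gap: 13.5
gripper_force: 41.4
```

```bash
python3 -c "
from rig import sense
s=sense();print(s['ee_rot'],s['torque'],s['ft_force'])"
```

```text
[-1.79881047e+02 -1.10557526e-02  2.49492702e+00] [ 0.13490803 -0.20817088 -0.1183135 ] [0.77610085 1.08061949 5.43204292]
```

>>> arm_command --commands '[[[0,0,2],[0,0,0],0],[[0,0,1],[0,0,0],0],[[0,0,0],[0,0,0],0],[[0,0,0],[0,0,0],0]]'

```text
clock: 8.23
eef_pos: [471.8, -202.3, 119.5]
ee_rot: [-179.9, -0.0, -0.5]
ft_force: [0.3, 0.4, 6.1]
finger_gap: 13.2
gripper_force: 41.5
```

```bash
python3 -c "
from rig import sense
s=sense();print(s['ee_rot'],s['torque'],s['ft_force'])"
```

```text
[-1.79873668e+02 -6.52033202e-03 -5.10167403e-01] [ 0.14694849 -0.16268321 -0.01489268] [0.32099436 0.44867963 6.05257656]
```

>>> arm_command --commands '[[[0,0,1],[0,0,0],0],[[0,0,1],[0,0,0],0],[[0,0,0],[0,0,0],0],[[0,0,0],[0,0,0],0]]'

```text
clock: 8.57
eef_pos: [471.9, -202.2, 119.5]
ee_rot: [-179.9, 0.0, -2.2]
ft_force: [0.6, 0.1, 5.3]
finger_gap: 13.3
gripper_force: 43.2
```

```bash
python3 -c "
from rig import sense
s=sense();print(s['ee_rot'],s['torque'],s['ft_force'])"
```

```text
[-1.79925847e+02  4.52605951e-02 -2.22278044e+00] [ 0.09383439 -0.11438892  0.74791494] [0.60970729 0.14780706 5.34654629]
```

>>> arm_command --commands '[[[0,0,-0.5],[0,0,0],0],[[0,0,0],[0,0,0],0],[[0,0,0],[0,0,0],0]]'

```text
clock: 8.82
eef_pos: [471.9, -202.2, 119.5]
ee_rot: [-179.9, 0.0, -1.8]
ft_force: [0.5, 0.9, 6.0]
finger_gap: 13.4
gripper_force: 41.8
```

```bash
python3 -c "
from rig import sense
s=sense();print(s['ee_rot'],s['torque'],s['ft_force'])"
```

```text
[-1.79907192e+02  2.71277694e-02 -1.81221377e+00] [ 0.14540433 -0.12786291  0.53397646] [0.51744139 0.94098883 6.02126874]
```

>>> arm_command --commands '[[[0,0,-0.5],[0,0,0],0],[[0,0,0],[0,0,0],0],[[0,0,0],[0,0,0],0]]'

```text
clock: 9.07
eef_pos: [471.9, -202.2, 119.5]
ee_rot: [-179.9, 0.0, -1.4]
ft_force: [0.3, 0.4, 5.1]
finger_gap: 13.4
gripper_force: 41.5
```

```bash
python3 -c "
from rig import sense
s=sense();print(s['ee_rot'],s['torque'],s['ft_force'])"
```

```text
[-1.79882734e+02  4.76431305e-03 -1.42863189e+00] [ 0.10345035 -0.11124668  0.15516991] [0.33066632 0.35586275 5.12072323]
```

>>> arm_command --commands '[[[0,0,-3],[0,0,0],0],[[0,0,-5],[0,0,0],0],[[0,0,-5],[0,0,0],0],[[0,0,-5],[0,0,0],0],[[0,0,-5],[0,0,0],0],[[0,0,-5],[0,0,0],0],[[0,0,-5],[0,0,0],0],[[0,0,-5],[0,0,0],0],[[0,0,-4],[0,0,0],0],[[0,0,-2],[0,0,0],0],[[0,0,-1.4],[0,0,0],0],[[0,0,0],[0,0,0],0],[[0,0,0],[0,0,0],0],[[0,0,0],[0,0,0],0]]'

```text
clock: 10.23
eef_pos: [472.1, -202.9, 119.5]
ee_rot: [180.0, -0.0, 43.9]
ft_force: [0.6, -0.3, 5.8]
finger_gap: 13.1
gripper_force: 41.4
```

Release, then rise and swing clear of the top view.

>>> arm_command --commands '[[[0,0,0],[0,0,0],0.25],[[0,0,0],[0,0,0],0.4],[[0,0,0],[0,0,0],0.6],[[0,0,0],[0,0,0],0.8],[[0,0,0],[0,0,0],1],[[0,0,0],[0,0,0],1],[[0,0,0],[0,0,0],1],[[0,0,0],[0,0,0],1],[[0,0,0],[0,0,-10],1],[[0,0,0],[0,0,-20],1],[[0,0,0],[0,0,-35],1],[[0,0,0],[0,0,-40],1],[[0,0,0],[0,0,-40],1],[[0,0,0],[0,0,-25],1],[[0,0,0],[0,0,0],1],[[0,0,0],[0,0,0],1]]'

```text
clock: 11.57
eef_pos: [472.5, -203.3, 291.0]
ee_rot: [179.8, -0.2, 43.9]
ft_force: [-0.4, 0.0, -0.9]
finger_gap: 85.3
gripper_force: 0.0
```

>>> arm_command --commands '[[[0,0,0],[-10,10,0],1],[[0,0,0],[-20,20,0],1],[[0,0,0],[-20,20,0],1],[[0,0,0],[-20,20,0],1],[[0,0,0],[-20,20,0],1],[[0,0,0],[-20,20,0],1],[[0,0,0],[-20,20,0],1],[[0,0,0],[-10,10,0],1],[[0,0,0],[0,0,0],1],[[0,0,0],[0,0,0],1]]'

```text
clock: 12.4
eef_pos: [466.2, -401.0, 287.1]
ee_rot: [-179.8, 0.1, 43.7]
ft_force: [1.2, 0.3, -0.8]
finger_gap: 85.2
gripper_force: 0.0
```

```bash
python3 - <<'E'
from h import *
T=cam("top");S=cam("side")
a=cv2.resize(T["color"][140:260,350:430],(400,600),interpolation=2);b=cv2.resize(S["color"][255:345,265:425],(400,225),interpolation=2); b=np.vstack([b,cv2.resize(S["color"][285:345,275:335],(375,375),interpolation=2)[:, :] if 0 else np.pad(cv2.resize(S["color"][285:345,275:335],(375,375),interpolation=2),((0,0),(0,25),(0,0)))])
cv2.imwrite("pics/crop2.png",np.hstack([a,b])[:,:,::-1]); print(sense()["eef_pos"])
E
```

```text
[ 467.71993965 -399.02773529  287.43560382]
```

View pics/crop2.png

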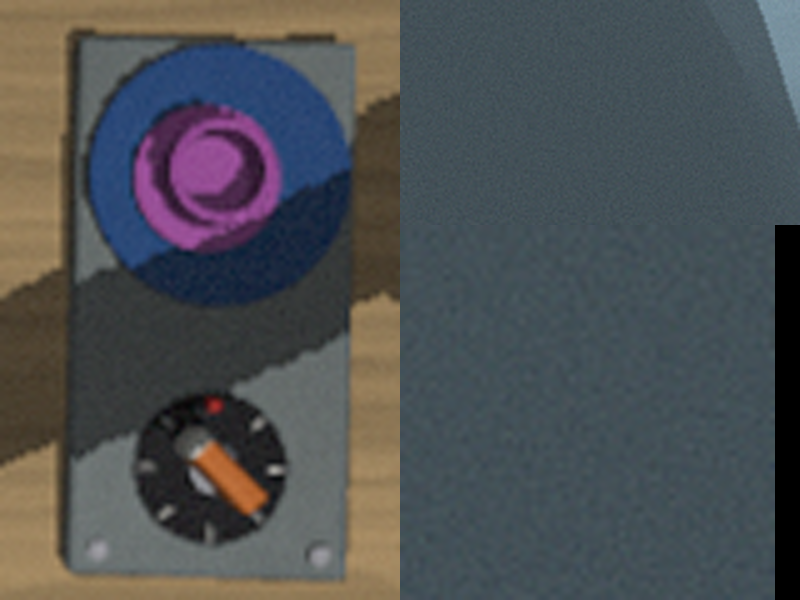

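The top view shows the screw near the first tick counterclockwise of the red dot, and the sleeve still standing on its plate; the arm blocks the side view. I'll measure the wing angle more precisely.

```bash
python3 - <<'E'
from h import *
T=cam("top"); f=cv2.imread("pics/top0.png")[:,:,::-1]
for n,img in(("before",f),("now",T["color"])):
    c=dict(T,color=img)
    m=mask(c,(5,130,90),(20,255,255),(372,214,412,254)); p=cv2.findNonZero(m)[:,0].astype(float)
    P=np.array([plane(c,q,78)[:2] for q in p]); w=np.linalg.svd(P-P.mean(0))[2][0]; a=np.degrees(np.arctan2(w[1],w[0]))%180
    print(n,len(P),P.mean(0),a)
    d=P.mean(0)-[471.5,-202.2]; print(" centroid dir from axis",np.degrees(np.arctan2(-d[1],-d[0])),np.linalg.norm(d))
a=cv2.resize(T["color"][214:254,372:412],(600,600),interpolation=2); cv2.imwrite("pics/crop3.png",a[:,:,::-1])
E
```

```text
before 89 [ 468.36183234 -205.64405342] 56.389232569789186
 centroid dir from axis 47.660707230663974 4.65935620013084
now 92 [ 467.18656511 -204.98033239] 44.38791369620901
 centroid dir from axis 32.80481714852066 5.131858219402552
```

View pics/crop3.png

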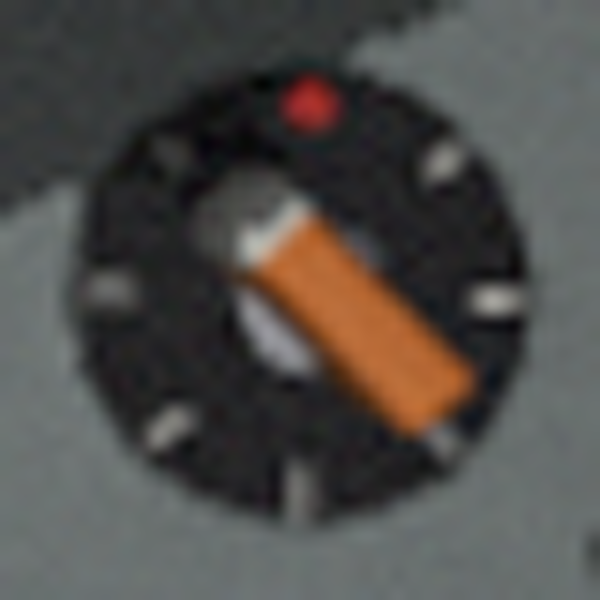

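The wing lies parallel to the eighth-turn tick line: 44.4° measured, 43.9° expected with the stop at about -1.2°. Handing in.

```bash
python3 -c "
from rig import job_done
print(job_done())"
```

```text
the job is handed in; nothing more can be done
None
```

I turned the sleeve turntable's screw clockwise to its hard stop (felt as a torque rise), backed it off about 45° and let go; the sleeve still stands in place, the arm is clear, and I did not touch the other turntable.

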